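# Pack the last scone and close the carrying case

## Robot

A 6-joint arm with a two-finger parallel gripper is mounted at the origin on the work surface. World frame = base frame: x ahead of the robot, y to its left, z up, the work surface at z = 0. Lengths are in m, angles in degrees, forces in N, time in s.
With the tool pointing down it reaches from about 0.375 to 0.75 m from the base axis. Payload 9 kg.
Tool frame: the origin (TCP) lies where the fingers leave the gripper's body, on its centre line; the fingertips stand 73 mm ahead of it and the grasp point (between the pads) lies 54 mm ahead of it (robot.tip_reach is the distance from the TCP to the fingertips, in m); z points along the fingers, y is the direction in which the jaws open and shut (so a half turn about z gives the same grasp; the last joint's range is limited). The gripper opens to 85 mm and grips with 20 to 120 N. Pads are 22 mm wide; open, the fingers measure 114 mm over their backs; the gripper's body (76 mm by 85 mm) begins 54 mm behind the grasp point. The pads swing forward as they close: fully open they stand 13 mm farther back than shut.
Start: joints at [52.787, 5.964, 5.575, 89.605, 0, 77.527], TCP at [0.251, 0.545, 0.304] pointing down, gripper open.
Joint ranges: [-171.21, 171.21], [-48.23, 106.86], [-62.78, 66.21], [-105.2, 120.99], [-86.42, 89.51], [-180, 180]. Speed limits (degrees/s): [127.2, 127.2, 147.25, 180, 180, 180].

## Interface

Orientations are given as [roll, pitch, yaw] about the fixed x, y, z axes, in that order (R = Rz(yaw) Ry(pitch) Rx(roll)).
In Python, from plant import robot gives the robot as it stands. Calls block until the motion is done:
- robot.move_pose(position, orientation): joint-space move of the TCP to a pose.
- robot.line_to(position, vel=0.15, rotation=None, guard=None): straight line of the TCP; rotation=None keeps the orientation; vel is the mean speed in m/s. With guard (N) it stops when the force on the tool has changed by that much, and returns True; else False.
- robot.goto_joints(angles): joint-space move.
- robot.set_gripper(opening): finger opening in m; the grip force is fixed at half the most; returns when the fingers have stopped.
- robot.pause(seconds).
- robot.ik(position, orientation): joint angles nearest the present ones, or None.
- robot.observe(): the state.
- robot.grab_frame(name): name is "scene" or "top"; returns the picture (480x640x3 uint8, blue, green, red); there is no depth.
- robot.get_calibration(name): a dict with "vertical_fov" (degrees; the focal length in pixels is half the picture's height over the tangent of half this angle, whatever the lens; pixels are square), "cx", "cy" (the principal point, pixels), "rvec" (rotation vector, rad) and "tvec" (3), from world to camera coordinates, as OpenCV has them. Camera axes: x right, y down, z forward; pixel columns grow to the right and rows downward; lengths in m; the calibration is good to about 2 mm. A picture is of the moment at which its call begins. get_calibration takes no time and is no camera call.
A pose or a line that the arm cannot do raises robot.IKError and nothing moves.
- robot.job_done(): hands the job in, once; it reports no verdict.
The state is a dict: "time": time; "q": joint angles; "qvel": joint speeds; "joint_torque": joint torques, N m; "tool_pos": TCP position; "tcp_rot": TCP orientation; "ft_force": force on the tool from outside, world axes, zero at the start; "torque": the same for the moment, N m; "gripper_width": finger opening in m.
Only numpy, scipy, OpenCV 4.12 (cv2) and the standard library are available. Lean on these libraries where they do the work, as an engineer would, in place of code of your own. Each camera call takes 0.05 s, during which the arm holds its last target. There are 200 camera calls.

## Task

Pack the round scone left on the little wooden board into the free place in the grey case, setting it down gently so that it stands flat on the case's floor beside the other two and is not stacked or dropped. Then swing the lid fully shut without slamming it, and only then swing the steel clamp arm all the way down over the lid. Leave the other things on the table where they are.

Things in the scene. Friction and masses are not known exactly. Their poses are not given: they have to be found in the camera images.
- case: grey open-topped case fixed to the table, 132 (x) by 297 (y) by 60 mm high, walls and floor 6 mm, no dividers. Origin: centre of its underside; x points from the clamp side (near the robot) to the hinge side, y along its length, z up; yawed up to 0.3 rad. Places for three scones lie along its y axis near y = -95, 0, +95 mm, x = 0; one is free
- lid (a joint): angle of the flat grey lid (132 x 297 x 6 mm): 0 is shut on the rim, outer face 66 mm high; grows as it opens, 1.57 upright; starts at 1.75 to 2.0, leaning away from the robot. The stiff hinge (0.32 Nm) holds it wherever it is left: push its outer face (the far one when open) over and all the way down, a few newtons near the free edge
- lid_hinge (a point): middle of the lid's hinge axis, in the case frame x = +66, y = 0, z = 60 mm; the axis runs along the case's y, at the lid's underside
- clamp_pivot (a point): centre of the clamp arm's pivot, in the case frame x = -82, y = 0, z = 78 mm, on a steel bracket on the near wall; the axis runs along the case's y
- lid_edge (a point): middle of the lid's free edge, in mid-thickness, 132 mm from the hinge axis
- clamp (a joint): angle of the steel clamp arm (bar 65 mm long from its pivot, 20 wide, 10 thick, rubber foot): 0 is fully down, level over the lid, pointing to the case's +x, upper face 83 mm high; 1.57 upright; starts at 1.75 to 2.1, leaning towards the robot. It stays where it is left (friction 0.1 Nm); push it over from the robot's side
- clamp_tip (a point): middle of the free end of the clamp arm, 65 mm from its pivot
- scone_a_mid (a point): scone a: round savoury pastry, an upright cylinder 50 mm across and 42 mm high, 60 g, golden with a scored top; the point is its centre, half-way up (21 mm above its underside). At the start two of the scones a, b, c stand in the case and one stands on the board; which one varies
- scone_b_mid (a point): scone b: same as scone a
- scone_c_mid (a point): scone c: same as scone a
- board: small flat wooden board fixed to the table, 130 by 110 by 6 mm thick; the scone to be packed stands on it. Origin at the centre of its underside
- shaker: bystander: plain aluminium tin, 52 mm across, 75 mm high; origin at the centre of its underside
- jar: bystander: jar with a steel cap, 72 mm across, 100 mm high; origin at the centre of its underside
- crescent_a: bystander: crescent pastry about 110 mm long, 30 mm high; origin under its middle
- crescent_b: bystander: another crescent pastry of the same size; origin under its middle
- roll: bystander: long roll 120 by 50 by 40 mm; origin at the centre of its underside

How it is judged (in metres and radians):
On the way, in this order (a step that is already met when the one before it is completed fails the run):
1. all three scones stand flat on the floor of the case, let go (x of scone_a_mid in the frame of case between -0.06 and 0.06 m and y of scone_a_mid in the frame of case between -0.143 and 0.143 m and z of each of scone_a_mid, scone_b_mid, scone_c_mid in the frame of case below 0.034 m and angle between each of scone_a_mid, scone_b_mid, scone_c_mid's own z axis and vertical below 0.2 rad and x of scone_b_mid in the frame of case between -0.06 and 0.06 m and y of scone_b_mid in the frame of case between -0.143 and 0.143 m and x of scone_c_mid in the frame of case between -0.06 and 0.06 m and y of scone_c_mid in the frame of case between -0.143 and 0.143 m and contact force between the fingers and scone_a below 0.2 N and contact force between the fingers and scone_b below 0.2 N and contact force between the fingers and scone_c below 0.2 N and linear speed of each of scone_a, scone_b, scone_c below 0.03 m/s), for 0.2 s.
2. the lid is fully shut over them (x of scone_a_mid in the frame of case between -0.06 and 0.06 m and y of scone_a_mid in the frame of case between -0.143 and 0.143 m and z of each of scone_a_mid, scone_b_mid, scone_c_mid in the frame of case below 0.034 m and angle between each of scone_a_mid, scone_b_mid, scone_c_mid's own z axis and vertical below 0.2 rad and x of scone_b_mid in the frame of case between -0.06 and 0.06 m and y of scone_b_mid in the frame of case between -0.143 and 0.143 m and x of scone_c_mid in the frame of case between -0.06 and 0.06 m and y of scone_c_mid in the frame of case between -0.143 and 0.143 m and value of joint lid below 0.05 rad), for 0.2 s.
3. the clamp arm is fully down over the shut lid (value of joint lid below 0.05 rad and value of joint clamp below 0.08 rad), for 0.2 s.
At the end, for the whole second after the job is handed in: All three scones stand at rest inside the case, flat on its floor (centre no more than 34 mm above the case's underside, tilted under 0.2 rad), the lid is shut (under 0.05 rad) and the clamp arm is down (under 0.08 rad) (all of step 3 and x of scone_a_mid in the frame of case between -0.06 and 0.06 m and y of scone_a_mid in the frame of case between -0.143 and 0.143 m and z of each of scone_a_mid, scone_b_mid, scone_c_mid in the frame of case below 0.034 m and angle between each of scone_a_mid, scone_b_mid, scone_c_mid's own z axis and vertical below 0.2 rad and x of scone_b_mid in the frame of case between -0.06 and 0.06 m and y of scone_b_mid in the frame of case between -0.143 and 0.143 m and x of scone_c_mid in the frame of case between -0.06 and 0.06 m and y of scone_c_mid in the frame of case between -0.143 and 0.143 m and linear speed of each of scone_a, scone_b, scone_c below 0.03 m/s); the robot touches nothing.
It fails at once if the lid is slammed (closing faster than 3 rad/s) (velocity of joint lid below -3 rad/s).
It fails at once if a scone is dropped into the case (faster than 0.75 m/s near its floor) ((z of scone_a_mid in the frame of case below 0.06 m and horizontal distance between scone_a_mid and case below 0.16 m and linear speed of scone_a above 0.75 m/s) or (z of scone_b_mid in the frame of case below 0.06 m and horizontal distance between scone_b_mid and case below 0.16 m and linear speed of scone_b above 0.75 m/s) or (z of scone_c_mid in the frame of case below 0.06 m and horizontal distance between scone_c_mid and case below 0.16 m and linear speed of scone_c above 0.75 m/s)).
It fails at once if the clamp arm is swung down (below 0.5 rad) while the lid is still open (above 0.15 rad) (value of joint clamp below 0.5 rad and value of joint lid above 0.15 rad).
It fails at once if a bystander (tin, jar, crescent or long roll) is moved by more than 30 mm (distance of any of shaker, jar, crescent_a, crescent_b, roll from where it was at the start of the episode above 0.03 m).
It also fails if it takes over 72 s, if anything falls off the work surface, if the arm or the gripper's body presses on something with over 40 N, if the wrist force passes 120 N, or if a joint passes its speed limit or range.

## Working session

There is one attempt and no reset: what is moved stays moved. The work goes in short steps, each a Python script; the robot and the scene stay as the last script left them, time stands still between calls to the robot, and variables do not carry over. Pictures are saved under pics/ and viewed, on a budget of 10 in all, crops included, one or two more only if the job needs it, and the job is handed in when it is done.

```bash
mkdir -p pics; ls; python3 - <<'E'
from plant import robot
import cv2
for n in("scene","top"):
    cv2.imwrite(f"pics/{n}0.png",robot.grab_frame(n)); print(n,robot.get_calibration(n))
print(robot.observe())
E
```

```text
pics
scene {'vertical_fov': 47.862129732294726, 'cx': 310.3280570855415, 'cy': 234.74341445906248, 'rvec': array([ 0.67147521,  2.65186775, -1.0949442 ]), 'tvec': array([ 0.48960694, -0.1396733 ,  1.44199035])}
top {'vertical_fov': 51.58310382593929, 'cx': 314.2505615730842, 'cy': 238.51844075657004, 'rvec': array([ 2.10557988, -2.15742814,  0.23219567]), 'tvec': array([0.03401614, 0.59461019, 0.96096466])}
{'time': 0.1, 'q': array([5.27867000e+01, 5.99535566e+00, 5.53342800e+00, 8.96029387e+01,
       7.32504147e-04, 7.75261932e+01]), 'qvel': array([-0.15303223, -0.04048909,  0.09856447,  0.04454666, -0.06743036,
        0.04978455]), 'joint_torque': array([ 8.16604297e-03, -5.58208466e+01,  5.04716635e+01,  1.31836676e-02,
       -1.11514660e-04,  1.46637552e-05]), 'tool_pos': array([0.2509709 , 0.54477889, 0.30321678]), 'tcp_rot': array([-1.79936823e+02, -1.47259011e-02,  1.55260498e+02]), 'ft_force': array([ 0.0247483 , -0.47765508,  0.05912463]), 'torque': array([ 0.06395983, -0.01908159, -0.00088893]), 'gripper_width': 0.08554392412477224}
```

View pics/top0.png

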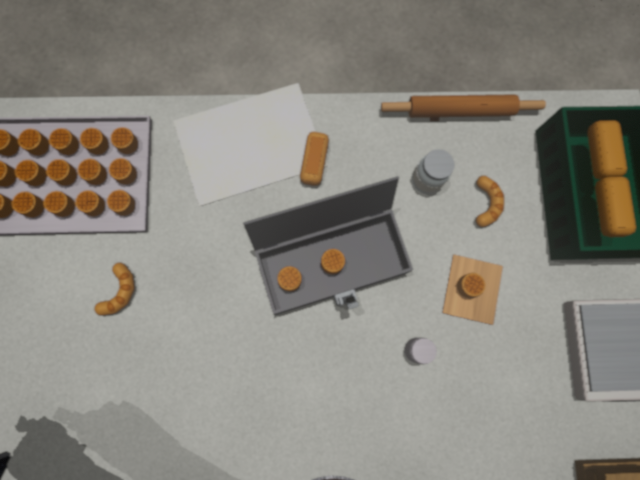

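View pics/scene0.png

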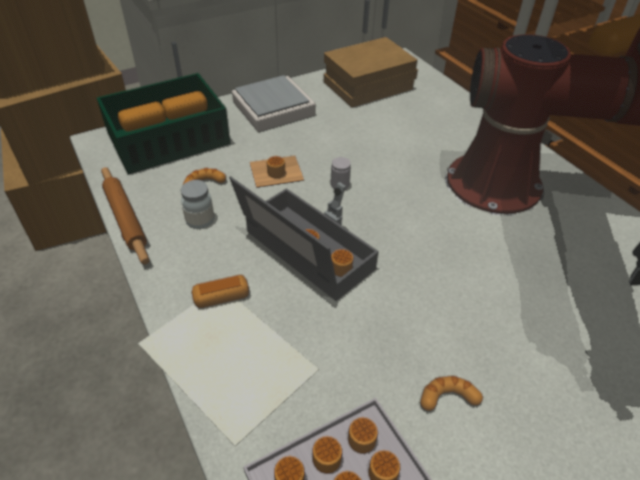

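The top view shows the case with rim corners at about (276,312) and (411,269), with scones at (290,279) and (333,261). The right-hand place (−y) is free. The loose scone is at (473,285) on the board, the tin at (421,351), the jar at (436,170), and the clamp at about (347,300). The scene view agrees, with the lid leaning away from the robot.

```bash
cat > h.py <<'E'
from plant import robot
import numpy as np, cv2
def cam(n):
    c=robot.get_calibration(n); f=240/np.tan(np.radians(c["vertical_fov"])/2)
    return np.array([[f,0,c["cx"]],[0,f,c["cy"]],[0,0,1]]),c["rvec"],c["tvec"]
def w(n,uv,z):
    K,r,t=cam(n);R=cv2.Rodrigues(r)[0]
    d=R.T@np.linalg.solve(K,[*uv,1]);o=-R.T@t
    return o+d*(z-o[2])/d[2]
def px(n,P):
    K,r,t=cam(n); return cv2.projectPoints(np.array(P,float).reshape(-1,3),r,t,K,None)[0][:,0]
def c2w(c,p):
    x,y,a=c;p=np.atleast_2d(np.array(p,float));return np.c_[x+np.cos(a)*p[:,0]-np.sin(a)*p[:,1],y+np.sin(a)*p[:,0]+np.cos(a)*p[:,1],p[:,2]]
E
python3 - <<'E'
from h import *
for n,uv,z in [("nl",(276,312),.06),("nr",(411,269),.06),("fr",(391,213),.06),("s1",(290,279),.048),("s2",(333,261),.048),("s3",(473,285),.048),("board",(473,289),.006),("tin",(421,351),.075),("jar",(438,160),.1)]:
    print(n,w("top",uv,z).round(4))
a=robot.grab_frame("top")[180:330,230:520];s=robot.grab_frame("scene")[130:310,200:400]
o=np.zeros((600,800,3),np.uint8)
a=cv2.resize(a,(580,300),interpolation=3);s=cv2.resize(s,(333,300),interpolation=3)
o[:300,:580]=a;o[300:,:333]=s
a=robot.grab_frame("top")[250:330,450:500];o[300:,400:775]=cv2.resize(a,(375,600),interpolation=3)[:300]
cv2.imwrite("pics/c1.png",o)
E
```

```text
nl [0.448  0.0994 0.06  ]
nr [ 0.5274 -0.1749  0.06  ]
fr [ 0.645  -0.1408  0.06  ]
s1 [0.5143 0.0708 0.048 ]
s2 [ 0.5492 -0.0179  0.048 ]
s3 [ 0.493  -0.3029  0.048 ]
board [ 0.4883 -0.3168  0.006 ]
tin [ 0.3653 -0.1808  0.075 ]
jar [ 0.7441 -0.2355  0.1   ]
```

View pics/c1.png

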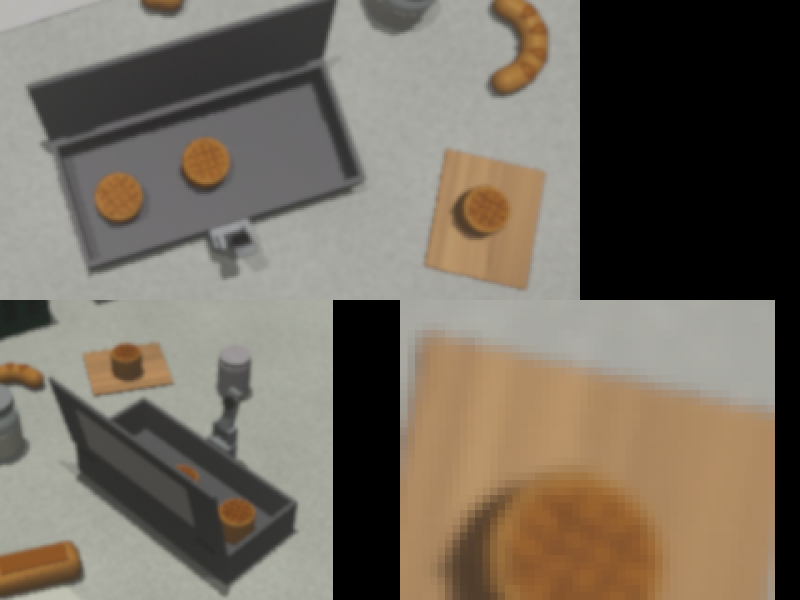

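The crop puts the case's outer rim corners at about (275.5,315.5), (412.5,271.5), (392.5,212.5) and (257.5,254). The lid's free edge runs from (245,223) to (398,180). The scone's top is at (473,284.5).

```bash
python3 - <<'E'
from h import *
from scipy.optimize import least_squares as ls
C=[[-.066,.1485,.06],[-.066,-.1485,.06],[.066,-.1485,.06],[.066,.1485,.06]]
U=np.array([(275.5,315.5),(412.5,271.5),(392.5,212.5),(257.5,254)])
L=np.array([(245,223.5),(398,179)])
def lid(a,h=.132): return [[.066-h*np.cos(a),y,.06+h*np.sin(a)] for y in(.1485,-.1485)]
f=lambda p:np.r_[(px("top",c2w(p[:3],C))-U).ravel(),(px("top",c2w(p[:3],lid(p[3])))-L).ravel()]
s=ls(f,[.56,-.03,.28,1.85],loss="soft_l1");p=s.x;print(p.round(4),f(p).round(1))
ci=p[:3];sc=w("top",(473,284.5),.048)
ca,sa=np.cos(ci[2]),np.sin(ci[2]);
for q in (w("top",(290,279),.048),w("top",(333,261),.048),sc):
    d=q[:2]-ci[:2];print("scone case frame",ca*d[0]+sa*d[1],-sa*d[0]+ca*d[1],q)
o=np.zeros((600,800,3),np.uint8)
edges=[(0,1),(1,2),(2,3),(3,0)]
def draw(im,n,off,k):
    for P in [C, lid(p[3])+lid(p[3],0)[::-1],[[.0,-.095,.006],[0,-.12,.006],[0,-.095,.048],[0,-.12,.048]]]:
        u=((px(n,c2w(ci,P))-off)*k).astype(int)
        cv2.polylines(im,[u.reshape(-1,1,2)],True,(0,255,0),1)
    for a,col in((1.75,(255,0,0)),(2.1,(0,0,255))):
        u=((px(n,c2w(ci,[[-.082,0,.078],[-.082+.065*np.cos(a),0,.078+.065*np.sin(a)]]))-off)*k).astype(int)
        cv2.line(im,tuple(map(int,u[0])),tuple(map(int,u[1])),col,1)
    u=((px(n,[sc])-off)*k).astype(int)[0];cv2.circle(im,tuple(map(int,u)),3,(0,255,0),1)
a=cv2.resize(robot.grab_frame("top")[180:330,230:520],None,fx=2,fy=2,interpolation=3);draw(a,"top",(230,180),2)
s=cv2.resize(robot.grab_frame("scene")[140:300,220:400],None,fx=2,fy=2,interpolation=3)[:300];draw(s,"scene",(220,140),2)
o[:300,:580]=a;o[300:,:360]=s
cv2.imwrite("pics/c2.png",o)
np.save("case.npy",p)
E
```

```text
[ 0.5437 -0.0216  0.278   1.8272] [-1.3  0.9  2.4  0.5  1.1 -0.9 -1.9 -0.5 -1.3  0.8  2.1 -1.4]
scone case frame -0.0029482043285073353 0.09696988754647645 [0.51426021 0.07083302 0.048     ]
scone case frame 0.006267137983604216 0.0020303250586643532 [ 0.54918044 -0.01793083  0.048     ]
scone case frame -0.1250404743011817 -0.2569568043230462 [ 0.49400217 -0.30301218  0.048     ]
```

View pics/c2.png

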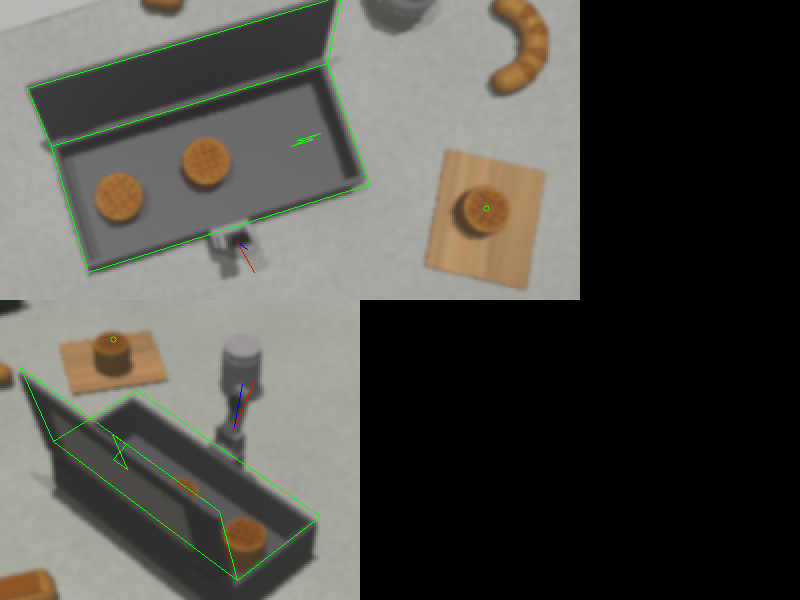

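The fit overlays well: case at (0.544,−0.022), yaw 0.278, lid 1.83 rad. That's good to a few mm, so I'll pick now, with the jaws along the case's x.

```bash
python3 - <<'E'
from h import *
ci=np.load("case.npy")[:3]
best=None
for yaw in(np.degrees(ci[2])+90,np.degrees(ci[2])-90):
    q=robot.ik([.494,-.303,.3],[180,0,yaw]);print(yaw,q)
    if q is not None and (best is None or abs(q[5])<abs(best[1][5])): best=(yaw,q)
yaw=best[0];np.save("yaw.npy",yaw)
robot.move_pose([.494,-.303,.3],[180,0,yaw])
robot.line_to([.494,-.303,.17])
cv2.imwrite("pics/g1.png",np.hstack([cv2.resize(robot.grab_frame("scene")[80:280,180:380],(400,400)),cv2.resize(robot.grab_frame("top")[200:400,370:570],(400,400))]))
hit=robot.line_to([.494,-.303,.088],vel=.08,guard=8)
print(hit,robot.observe()["tool_pos"])
if not hit:
    robot.set_gripper(.03);o=robot.observe();print(o["gripper_width"],o["ft_force"],o["tool_pos"],o["time"])
E
```

```text
105.93090555201164 [-44.44579758   2.32257488   1.36325917  89.04068429   0.
  29.62329687]
-74.06909444798836 [ -44.44579758    2.32257488    1.36325917   89.04068429    0.
 -150.37670313]
False [ 0.49432884 -0.30332561  0.0886969 ]
0.048658760168035296 [ 0.40507226 -0.38186138  6.14143093] [ 0.494383   -0.30335705  0.08878318] 6.1667
```

View pics/g1.png

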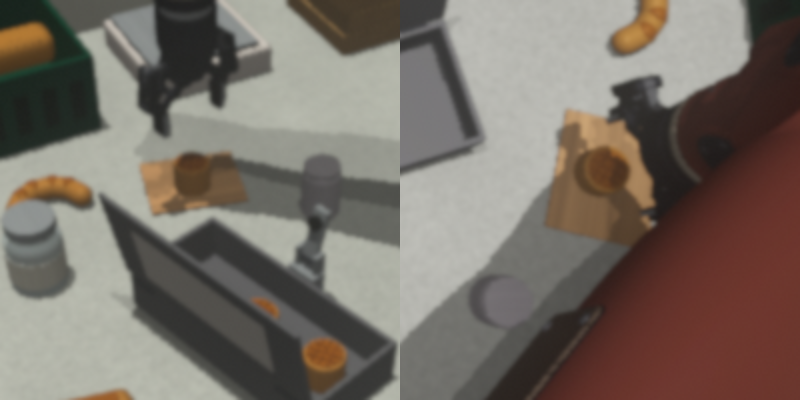

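The scone is held at a width of 48.7 mm; the pre-grasp picture shows the jaws above the board and everything else in place. Next I lift and place it.

```bash
python3 - <<'E'
from h import *
ci=np.load("case.npy")[:3];yaw=float(np.load("yaw.npy"))
robot.line_to([.494,-.303,.25],vel=.15)
t=c2w(ci,[[0.0,-.094,.25]])[0];print(t)
robot.line_to(t,vel=.2)
print(robot.observe()["gripper_width"])
robot.line_to([*t[:2],.13],vel=.15)
cv2.imwrite("pics/p1.png",np.hstack([cv2.resize(robot.grab_frame("scene")[140:300,220:380],(400,400)),cv2.resize(robot.grab_frame("top")[180:340,270:430],(400,400))]))
hit=robot.line_to([*t[:2],.0885],vel=.03,guard=4)
o=robot.observe();print(hit,o["tool_pos"],o["ft_force"],o["gripper_width"],o["time"])
E
```

```text
[ 0.56951221 -0.11199315  0.25      ]
0.04854388750011577
True [ 0.56941572 -0.11194083  0.08873822] [-0.039273    0.53190165  5.18554019] 0.048639821839955355 10.95
```

View pics/p1.png

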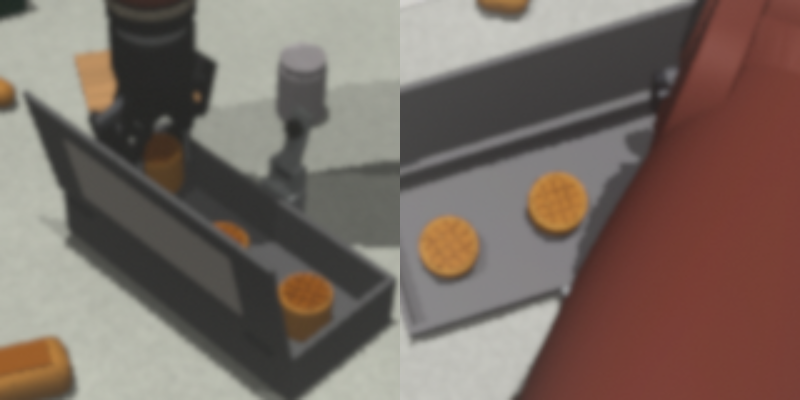

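The clearance over the free place looks right, and the touchdown height of 0.0887 matches the grasp height, so the scone is on the floor. I'll release, retreat and check the placing.

```bash
python3 - <<'E'
from h import *
ci=np.load("case.npy")[:3];yaw=float(np.load("yaw.npy"))
robot.set_gripper(.068);p=robot.observe()["tool_pos"]
robot.line_to([p[0],p[1],.2],vel=.12)
robot.line_to([p[0],p[1],.32],vel=.25)
robot.set_gripper(0.0)
t=c2w(ci,[[.16,.06,.32]])[0];print(t,robot.ik(t,[180,0,yaw]),robot.ik([*t[:2],.22],[180,0,yaw]))
robot.line_to(t,vel=.2)
cv2.imwrite("pics/p2.png",np.hstack([cv2.resize(robot.grab_frame("scene")[140:300,220:380],(400,400)),cv2.resize(robot.grab_frame("top")[180:340,270:430],(400,400))]))
o=robot.observe();print(o["tool_pos"],o["gripper_width"],o["time"],o["ft_force"])
E
```

```text
[0.68109755 0.08000871 0.32      ] [-4.19351673 22.1295351  25.81928153 93.68974643  0.         69.87557772] [-4.19351673 21.12120259 14.18076452 83.05956194  0.         69.87557772]
[0.68088798 0.07919797 0.3202431 ] -0.00047608390553096356 15.0 [-0.25741982 -0.20803064  0.131994  ]
```

View pics/p2.png

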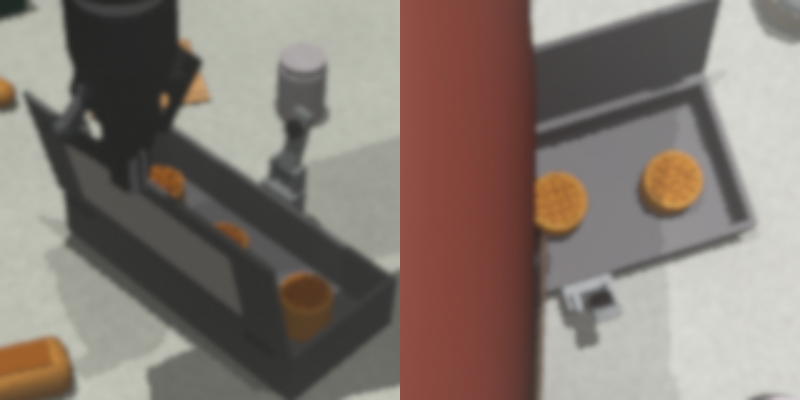

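The scone stands flat in the free place, and the lid and clamp are untouched. Now I push the lid over from behind along its arc.

```bash
cat > lid.py <<'E'
from h import *
ci=np.load("case.npy")[:3];e=.0145;rho=.10;Y=.06
def P(th):
    f=.066-rho*np.cos(th)+.006*np.sin(th);z=.06+rho*np.sin(th)+.006*np.cos(th)
    g=.066-.132*np.cos(th)+.006*np.sin(th)
    return c2w(ci,[[max(f,g)+e,Y,z+robot.tip_reach]])[0]
E
python3 - <<'E'
from lid import *
robot.line_to(P(2.1),vel=.12)
for th in np.linspace(2.1,.0,15)[1:]:
    h=robot.line_to(P(th),vel=.07,guard=20)
    print(round(th,2),h,robot.observe()["ft_force"].round(1))
    if h:break
o=robot.observe();print(o["tool_pos"],o["time"])
cv2.imwrite("pics/l1.png",np.hstack([cv2.resize(robot.grab_frame("scene")[140:300,220:380],(400,400)),cv2.resize(robot.grab_frame("top")[180:340,270:430],(400,400))]))
E
```

```text
1.95 False [ 0.7  0.6 -0.6]
1.8 False [-0.6  0.1  0.2]
1.65 False [ 0.7 -0.5 -0.3]
1.5 False [-0.6  0.7  0.8]
1.35 False [ 0.4  0.3 -0.3]
1.2 False [0.2 0.1 0.3]
1.05 False [-0.2 -0.1 -0.4]
0.9 False [-0.3  0.3  0.8]
0.75 False [-0.6 -0.1  0.7]
0.6 False [ 0.7  0.4 -0.5]
0.45 False [ 0.1 -0.6  0.3]
0.3 False [-0.2 -0.1 -0.4]
0.15 False [ 0.   0.6 -0.2]
0.0 True [-2.6  0.9  8.4]
[0.50913744 0.03064167 0.13862784] 21.2917
```

View pics/l1.png

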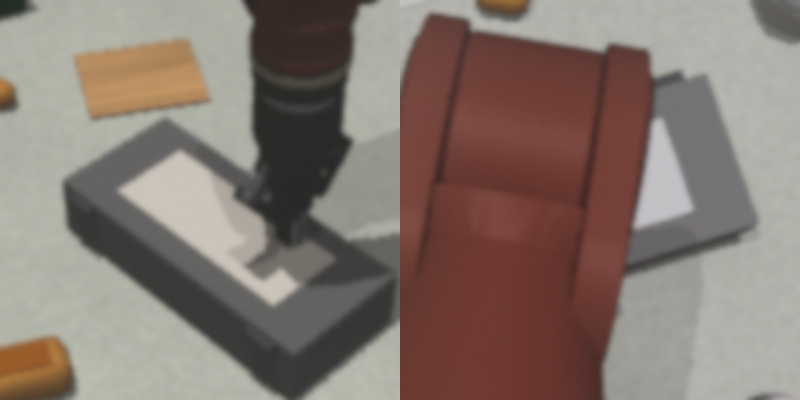

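The lid is down flat on the rim, with the fingertips at about 65.6 mm against the 66 mm outer face. Now the clamp, pushed from the robot's side along its own arc.

```bash
python3 - <<'E'
from h import *
ci=np.load("case.npy")[:3];e=.0145;rho=.045
def P(th):
    x=lambda r:-.082+r*np.cos(th)-.005*np.sin(th)
    return c2w(ci,[[min(x(rho),x(.065))-e,0,.078+rho*np.sin(th)+.005*np.cos(th)+robot.tip_reach]])[0]
yaw=float(np.load("yaw.npy"));s=P(2.45)
print(s,robot.ik(s,[180,0,yaw]))
p=robot.observe()["tool_pos"]
robot.line_to([p[0],p[1],.28],vel=.15)
robot.line_to([*s[:2],.28],vel=.2)
robot.line_to(s,vel=.12)
for th in np.linspace(2.45,.0,15)[1:]:
    h=robot.line_to(P(th),vel=.06,guard=20)
    print(round(th,2),h,robot.observe()["ft_force"].round(1))
    if h:break
o=robot.observe();print(o["tool_pos"],o["time"])
p=o["tool_pos"]
robot.line_to([p[0],p[1],.3],vel=.15)
robot.line_to([.42,.25,.3],vel=.25)
cv2.imwrite("pics/e1.png",np.hstack([cv2.resize(robot.grab_frame("scene")[140:300,220:380],(400,400)),cv2.resize(robot.grab_frame("top")[180:340,270:430],(400,400))]))
print(robot.observe()["time"])
E
```

```text
[ 0.39970897 -0.0627075   0.17544826] [-27.59821049 -29.7585432  -39.06238991  80.69615329   0.
  46.47088395]
2.28 False [-0.1  0.6 -0.2]
2.1 False [-0.3 -0.2 -0.3]
1.93 False [-0.1  0.2 -0.1]
1.75 False [ 0.7  0.5 -0.5]
1.58 False [-0.4  1.   0.8]
1.4 False [-0.6 -0.1  0.2]
1.23 False [0.9 0.5 0.2]
1.05 False [-0.1 -0.6 -1.3]
0.88 False [0.4 0.4 0.1]
0.7 False [ 1.  -0.2  0.8]
0.52 False [ 0.1  0.6 -0.6]
0.35 False [-0.6 -0.1  0. ]
0.17 False [-0.2 -0.1 -0.5]
0.0 False [0.6 0.7 5.1]
[ 0.49457253 -0.03573389  0.15565402] 28.55
31.1
```

View pics/e1.png

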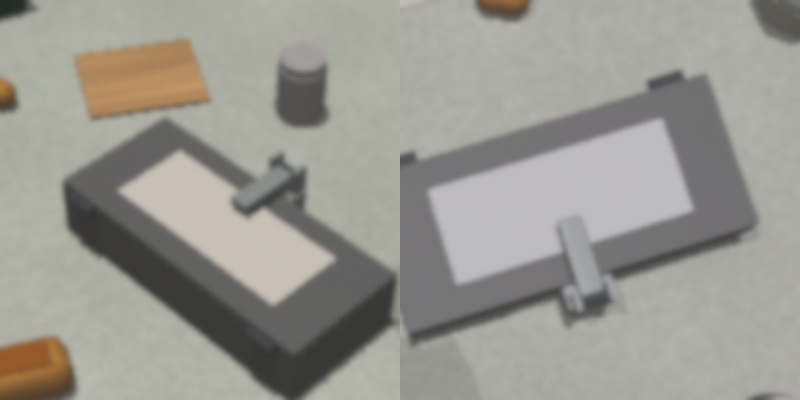

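The clamp looks fully down. There's plenty of time, so I'll do one gentle confirming press near its free end and check the stop height before handing in.

```bash
python3 - <<'E'
from h import *
ci=np.load("case.npy")[:3]
t=c2w(ci,[[-.032,0,.3]])[0]
robot.line_to(t,vel=.25)
robot.line_to([*t[:2],.17],vel=.15)
h=robot.line_to([*t[:2],.152],vel=.02,guard=8)
o=robot.observe();print(h,o["tool_pos"][2]-robot.tip_reach,o["ft_force"])
robot.line_to([*t[:2],.3],vel=.15)
robot.line_to([.42,.25,.3],vel=.25);robot.pause(.3)
d=cv2.absdiff(robot.grab_frame("top"),cv2.imread("pics/top0.png")).max(2)
for n,(u,v) in dict(tin=(421,351),jar=(436,170),cra=(490,202),roll=(314,158),crb=(116,290)).items(): print(n,d[v-20:v+20,u-20:u+20].mean())
robot.job_done();print(robot.observe()["time"])
E
```

```text
True 0.08295634673581032 [-1.65882843  0.59539505  7.16346357]
tin 4.8275
jar 4.8975
cra 4.729375
roll 5.304375
crb 122.445625
the job is handed in; nothing more can be done
the job is handed in; nothing more can be done
```

The job is handed in at about 36 s of the 72 s allowed; no verdict was reported, so what follows rests on my own checks.

**What I did:** I gripped the scone on the board, with the fingers stopping at 48.7 mm. I set it down slowly in the free place at y ≈ −94 mm and let go. I pushed the lid over from behind along its arc at about 0.7 rad/s, and only then swung the clamp down.

**Last checks:**
- **Scone:** after release, the pictures showed it standing flat. It touched down at the height where I had gripped it on the board, which fits a scone resting on the case floor. The scones were not seen again once the lid was shut.
- **Lid:** the fingertips stopped at 65.6 mm, against a shut height of 66 mm, and the pictures show it flat on the rim.
- **Clamp:** a final light press met a firm stop at 83.0 mm, exactly its fully-down height.
- **Bystanders:** comparing the first and last top views, the tin, jar, roll and right-hand crescent were unchanged.
- **Failed check:** the left-hand crescent, near pixel (116,290), showed a large difference. The parked arm probably covers that spot, but I did not view that picture to confirm. The fingers stayed at least about 17 cm above the table on that side.

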